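# Set the portion stop in its notch and bring the cheese up to it

## Robot

A 6-joint arm with a two-finger parallel gripper is mounted at the origin on a cart in front of the work surface, level with it; the furniture and walls round the work are solid. World frame = base frame: x ahead of the robot, y to its left, z up, the work surface at z = 0. Lengths are in m, angles in degrees, forces in N, time in s.
With the tool pointing down it reaches from about 0.35 to 0.875 m from the base axis. Payload 4.2 kg.
Tool frame: the origin (TCP) lies midway between the tips of the shut fingers; the grasp point (between the pads) lies 19 mm behind it; z points along the fingers, y is the line along which they close (so a half turn about z gives the same grasp; the last joint's range is limited). The gripper opens to 87 mm and grips with 3 to 60 N. Pads are 19 mm wide; open, the fingers measure 117 mm over their backs; the gripper's body (75 mm by 190 mm) begins 51 mm behind the grasp point.
Start: joints at [87.812, 22.042, 0.453, 0, -68.411, -14.817], TCP at [0.183, 0.598, 0.2] pointing down, gripper open.
Joint ranges: [-179.83, 179.83], [-69.29, 118.12], [-61.27, 80.66], [-181.25, 117.63], [-171.15, -9.14], [-177.46, 177.46]. Speed limits (degrees/s): [159.86, 159.86, 180, 180, 180, 180].

## Interface

Orientations are given as a 3x3 rotation matrix whose columns are the frame's x, y, z axes.
In Python, from station import sense, capture, camera_params, finish_job gives the robot as it stands.
- The arm moves only by the tool drive_tool, never from a script. Its argument "rows" is a list of rows, each an object of numbers: "tx", "ty", "tz": the shift along the tool's x, y, z in cm; "ax", "ay", "az": the turn, a rotation vector about the tool's x, y, z in rad; "claw": the finger opening in cm, from 0 to 8.7. In form: [{"tx": .., "ty": .., "tz": .., "ax": .., "ay": .., "az": .., "claw": ..}, ...]. A call has 1 to 10 rows; each row shifts and turns the commanded pose from where the row before left it, along the tool's axes as they then stand; what a row does not reach is not made up. A row lasts 1/12 s, in which the tool goes at most 41.7 mm and 7.16 degrees, less where a joint would pass 70% of its speed; a pose out of reach is approached as far as the arm can. A call with a gripper value outside its range is refused whole. The fingers move at their own pace and stop on an object; the grip force is fixed at half the most. Time passes only in rows, so rows that do not move let the fingers close. It gives the time, the measured TCP pose, the force, the opening and the grip force at its end, in the units of the state.
- sense(): the state, without advancing time (a new reading comes with each control period).
- capture(name): name is "scene" or "top"; returns (picture, depth): 384x512x3 uint8, red, green, blue; 384x512 float32, m along the optical axis (not along the pixel's ray), 0 where there is no reading.
- camera_params(name): a dict with "intrinsics" (3x3 intrinsics, pixels), "k1" (the pictures are not rectified: a ray, as slopes to the right and down, at radius r is drawn at 1 + k1 r^2 times it, then the intrinsics apply), "R" (3x3) and "t" (3): a world point X has camera coordinates R X + t. Camera axes: x right, y down, z forward; pixel columns grow to the right and rows downward; lengths in m; the calibration is good to about 2 mm. A picture is of the moment at which its call begins. camera_params takes no time and is no camera call.
- finish_job(): hands the job in; it is judged then, once.
The state is a dict: "time_s": time; "joints": joint angles; "joint_velocities": joint speeds; "effort": joint torques, N m; "tcp_pos": TCP position; "ee_rot": TCP orientation; "wrist_force": force on the tool from outside, world axes, zero at the start; "moment": the same for the moment, N m; "gripper_width": opening from 0.0 (shut) to 1.0 (fully open); "gripper_force": force on a finger pad.
Only numpy, scipy, OpenCV 4.12 (cv2) and the standard library are available. Lean on these libraries where they do the work, as an engineer would, in place of code of your own. Each camera call takes 0.05 s, during which the arm holds its last target. There are 200 camera calls.

## Task

Push the sliding stop of the portion gauge along its rail towards the cheese until its spring pin drops into the notch between the two humps of the index block. Then push the block of cheese along the board until it lies square against the stop blade, gently enough that the stop stays in the notch. Only push with the fingers: do not lift or tip the cheese, and leave the other things where they stand.

Things in the scene. Friction and masses are not known exactly. Their poses are not given: they have to be found in the camera images.
- gauge: Fixed gauge: white board, x -85 to 125 mm, y -190 to 190 mm, top 12 mm above the counter. Origin on the counter; +x points away from the robot (turned up to 0.2 rad). The aluminium rail, also the fence, spans x 67 to 83 mm, top 30 mm up (end caps 38 mm). The stop starts at the +y end, the cheese at the -y end. Highest part: the pin's black knob, 77 mm up (81 when lifted).
- stop (a joint): Travel of the sliding stop along the rail, m: 0 at the +y end of the gauge, growing as the stop moves towards gauge -y (towards the cheese). It slides with about 0.8 N of friction and stays where it is left.
- stop_blade (a point): Centre of the steel blade of the stop, standing across the board: 112 mm long (gauge x), 6 mm thick (gauge y), 14 to 60 mm above the counter, axes as the gauge. Free on both faces for pushing. Its far end joins the saddle on the rail (64 mm high), which carries the spring pin on an arm behind the rail.
- stop_pin (a point): Axis of the round-ended spring pin of the stop, behind the rail, 97 mm from the blade's centre in gauge +x, same gauge y. The pin rises 3.5 mm over a hump, starting when its axis is 16 mm from the middle of the notch: this takes roughly 7 to 12 N of push on the stop, then the force dips as it drops in. About the same push drives it out again, either way.
- notch (a point): Middle of the notch of the steel index block, clamped behind the rail, at a different place each time: 24 x 32 mm, with two round humps along gauge x, 16.5 mm apart, 43 mm above the counter. The stop is in the notch when stop_pin has the same gauge y as this point (it centres itself within about 1 mm). Axes as the gauge.
- cheese_mid (a point): Centre of the loose box-shaped block of cheese, about 86 mm (x, across the board) by 95 mm (y, along it) by 57 mm tall, its sides a few degrees off square, axes as the gauge when square to it, 0.2 to 0.4 kg, on the board near its -y end. It lies against the stop when its centre is about 51 mm from the blade's centre in gauge -y. It slides at about 1 to 4 N.
- label_roll: Bystander: white label roll, 61 mm across, 40 mm tall, standing on its end in front of the gauge board. Origin under its middle.
- tub_cream: Bystander: white tub with a green lid, 79 mm across, 65 mm tall, behind the gauge. Origin under its middle.
- spice_jar: Bystander: spice jar, 47 mm across, 98 mm tall, at the front right of the counter. Origin under its middle.
- timer: Bystander: flat kitchen timer, 70 x 70 x 20 mm, at the front left of the counter. Origin under its middle.

How it is judged:
By the outcome, as a careful person would: the job done as asked, in the order asked, and still so for the second after the job is handed in, with the robot touching nothing.
It also fails if it takes over 58 s, if anything falls off the work surface, if the arm or the gripper's body presses on something with over 40 N, if the wrist force passes 120 N, or if a joint passes its speed limit or range.

## Working session

There is one attempt and no reset: what is moved stays moved. The work goes in short steps, Python scripts to look and compute and a tool call to move; the robot and the scene stay as the last step left them, time stands still between calls to the robot, and variables do not carry over. Pictures are saved under pics/ and viewed, at most 10 in all, crops included, and the job is handed in when it is done.

Besides the shell and the picture viewer there is one more tool, called after ">>>" by a JSON object that holds its "api" and its "payload", one argument or row to a line. drive_tool: Moves the arm, as the interface text tells. Its arguments: {"type":"object","properties":{"rows":{"type":"array"}},"required":["rows"]}

```bash
mkdir -p pics
cat > h.py <<'E'
import numpy as np, cv2
from station import sense, capture, camera_params
def ray(name,uv):
    p=camera_params(name);K=np.array(p["intrinsics"]);R=np.array(p["R"]);t=np.array(p["t"])
    d=np.array([p["k1"],0,0,0,0],float)
    n=cv2.undistortPoints(np.array(uv,float).reshape(-1,1,2),K,d)[:,0]
    return -R.T@t, np.c_[n,np.ones(len(n))]@R
def on(name,uv,z):
    c,r=ray(name,uv); return c+r*((np.array(z)-c[2])/r[:,2])[:,None]
def proj(name,X):
    p=camera_params(name);R=np.array(p["R"])
    return cv2.projectPoints(np.array(X,float).reshape(-1,1,3),cv2.Rodrigues(R)[0],np.array(p["t"],float),np.array(p["intrinsics"]),np.array([p["k1"],0,0,0,0],float))[0][:,0]
def cloud(name,D):
    v,u=np.mgrid[:384,:512]; c,r=ray(name,np.c_[u.ravel(),v.ravel()])
    return (c+r*D.reshape(-1,1)).reshape(384,512,3)
E
python3 - <<'E'
from h import *
for n in("top","scene"):
    I,D=capture(n); np.savez(n+"0.npz",I=I,D=D)
    cv2.imwrite(f"pics/{n}0.png",cv2.resize(I[...,::-1],(800,600),interpolation=cv2.INTER_CUBIC))
    print(n,ray(n,[[256,192]]))
print(sense())
E
```

```text
top (array([0.41327808, 0.00241595, 1.4126158 ]), array([[ 1.12161308e-01,  8.01958761e-04, -9.93691550e-01]]))
scene (array([-0.11855795, -0.43348018,  1.07755706]), array([[ 0.54787615,  0.31876907, -0.77345957]]))
{'time_s': 0.1, 'joints': array([ 8.78097609e+01,  2.20858664e+01,  3.87918845e-01, -2.74665805e-02,
       -6.84110481e+01, -1.48147844e+01]), 'joint_velocities': array([-0.08334991, -0.05027249,  0.07014913,  0.0922337 ,  0.12128545,
       -0.01031994]), 'effort': array([-3.54602744e-04, -3.91690671e+01,  1.87933874e+01,  4.23182353e+00,
        1.34506871e-02, -7.46480578e-05]), 'tcp_pos': array([0.18260732, 0.59711775, 0.19947074]), 'ee_rot': array([[ 9.56227409e-01, -2.92624119e-01, -5.18127703e-04],
       [-2.92624572e-01, -9.56225554e-01, -1.88386688e-03],
       [ 5.58179334e-05,  1.95302204e-03, -9.99998091e-01]]), 'wrist_force': array([ 0.68569107, -0.25719513, -0.35312538]), 'moment': array([ 0.03115868,  0.00298735, -0.02223268]), 'gripper_force': 0.0, 'gripper_width': 1.0031171386436373}
```

View pics/top0.png

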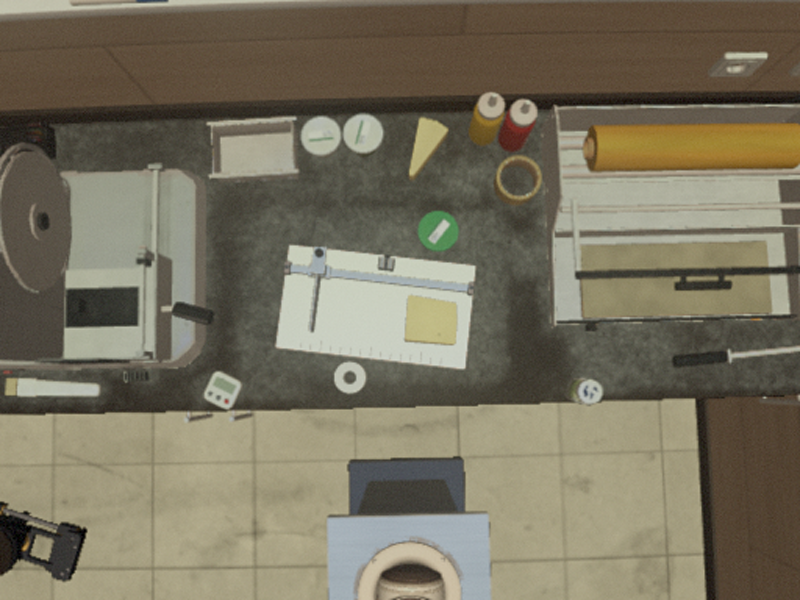

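View pics/scene0.png

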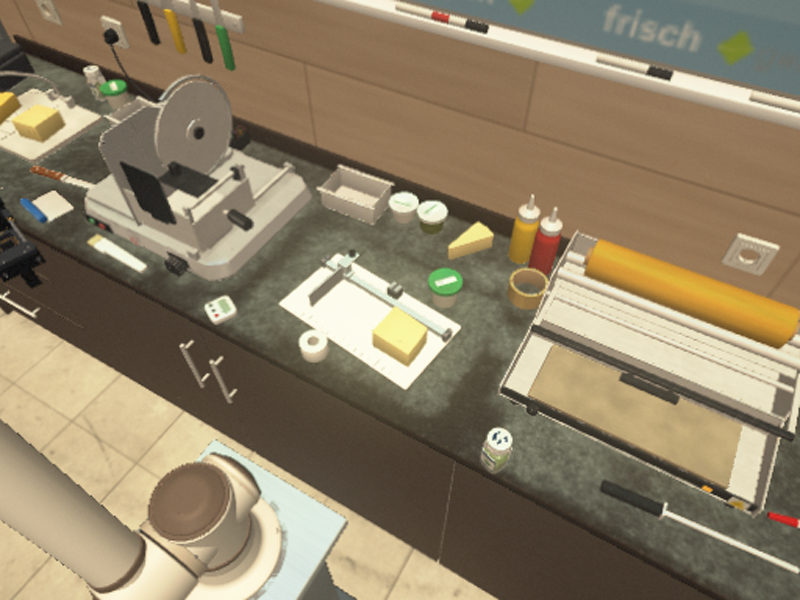

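The top view (800x600 scale) shows board corners at about (291,246), (475,264), (466,368), (277,347). The knob is at (319,252), the blade at (316,300), the index block at (387,262) and the cheese at (431,320). The scene view agrees.

Run:
```python
from h import *
z=np.load("top0.npz");I=z["I"];D=z["D"]
P=cloud("top",D)
hsv=cv2.cvtColor(I,cv2.COLOR_RGB2HSV)
roi=np.zeros((384,512),bool);roi[150:240,170:310]=1
m=(roi&(hsv[...,2]>170)&(hsv[...,1]<40)|(roi&(hsv[...,2]>120)&(hsv[...,1]>70)&(hsv[...,0]<35))).astype(np.uint8)
m=cv2.morphologyEx(m,cv2.MORPH_CLOSE,np.ones((5,5)))
n,l,s,c=cv2.connectedComponentsWithStats(m);k=1+np.argmax(s[1:,4]);print(s[k])
cn=max(cv2.findContours((l==k).astype(np.uint8),0,2)[0],key=cv2.contourArea)
h=cv2.convexHull(cn)
X=on("top",h[:,0].astype(float),0.012)
r=cv2.minAreaRect((X[:,:2]*1000).astype(np.float32));print("board",r)
ch=(roi&(hsv[...,1]>70)&(hsv[...,0]<35)&(hsv[...,2]>120)).astype(np.uint8)
cn=max(cv2.findContours(ch,0,2)[0],key=cv2.contourArea)
X=on("top",cn[:,0].astype(float),0.069);print("cheese top",cv2.minAreaRect((X[:,:2]*1000).astype(np.float32)))
print("cheese depth z",np.median(P[...,2][ch>0]))
for a,uv in dict(roll=(224,241),tub=(280,148),jar=(376,251)).items():print(a,on("top",[uv],.05)[0])
cv2.imwrite("pics/crop1.png",cv2.resize(I[150:240,172:308,::-1],None,fx=5.8,fy=5.8,interpolation=cv2.INTER_CUBIC))
```

```text
[ 177  157  127   83 7974]
board ((541.9926147460938, 55.44935607910156), (377.7692565917969, 247.0718231201172), 82.0909194946289)
cheese top ((525.13330078125, -54.768646240234375), (95.17118835449219, 84.63079071044922), 83.34467315673828)
cheese depth z 0.06773780136242369
roll [0.42146441 0.10329701 0.05      ]
tub [ 0.70117281 -0.0735722   0.05      ]
jar [ 0.37947353 -0.35270007  0.05      ]
```

View pics/crop1.png

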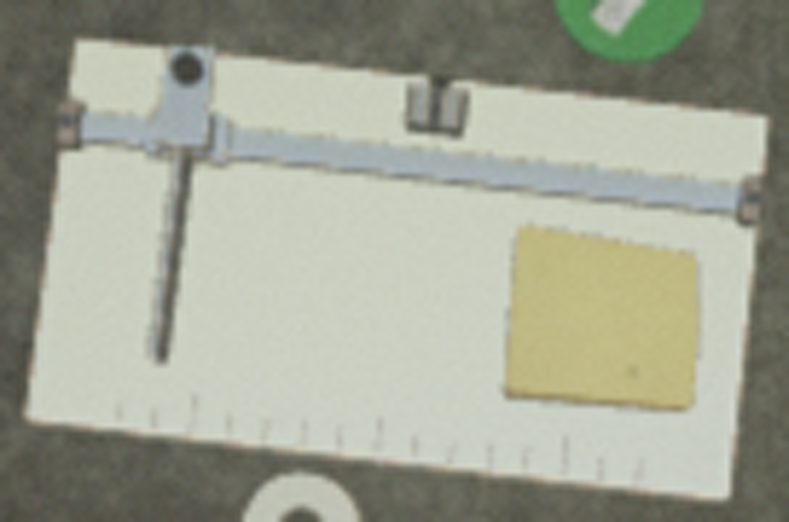

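The crop (5.8x, offset 172,150) shows board corners at (76,39), (768,116), (730,498), (26,420). The knob is at (187,68), the notch's dark centre at (437,108), and the blade runs from (182,147) to (160,358).

```bash
cat >> h.py <<'E'
def cr(p): return (np.array(p,float)+.5)/5.8-.5+np.array([172,150])
E
python3 - <<'E'
from h import *
C=on("top",cr([(76,39),(768,116),(730,498),(26,420)]),.012)[:,:2]
print(C)
model=np.array([[125,190],[125,-190],[-85,-190],[-85,190]])/1000
mc=model-model.mean(0);Cc=C-C.mean(0)
U,S,V=np.linalg.svd(mc.T@Cc);R=(U@V).T
o=C.mean(0)-R@model.mean(0);yaw=np.degrees(np.arctan2(R[1,0],R[0,0]))
print("origin",o,"yaw",yaw,"res mm",1000*(model@R.T+o-C))
np.savez("g.npz",R=R,o=o)
def G(X):return (np.atleast_2d(X)[:,:2]-o)@R
for n,p,z in [("knob",(187,68),.077),("notch",(437,108),.042),("notchbot",(437,108),.038),("blade far",(182,147),.06),("blade near",(160,358),.06),("rail L",(100,127),.03),("rail R",(735,197),.03)]:
    print(n,1000*G(on("top",cr([p]),z)))
print("cheese",1000*G(on("top",cr([(520,226),(698,252),(692,410),(506,397)]),.069)))
E
```

```text
[[ 0.69040172  0.22570321]
 [ 0.63835213 -0.14889711]
 [ 0.43304162 -0.12112675]
 [ 0.48393229  0.25408397]]
origin [0.54161722 0.05515688] yaw -7.805041556686888 res mm [[ 0.86001035  0.71815168]
 [ 1.30455542 -1.16116711]
 [-1.43946743 -0.41295531]
 [-0.72509834  0.85597074]]
knob [[104.06822558 117.87151095]]
notch [[103.1742859  -11.71010494]]
notchbot [[103.82556138 -11.54092247]]
blade far [[ 65.08033025 117.64685756]]
blade near [[-45.76773604 115.30805162]]
rail L [[ 75.08496011 166.84077104]]
rail R [[  75.0231027  -174.32896199]]
cheese [[  42.18923709  -62.46570814]
 [  38.9201617  -155.2629512 ]
 [ -42.51138655 -160.56364222]
 [ -46.42088317  -65.02637473]]
```

>>> {"api": "drive_tool", "payload": {
  "rows": [
    {"tx":2.75,"ty":2.26,"tz":-0.6,"claw":4},
    {"tx":2.75,"ty":2.26,"tz":-0.6,"claw":2},
    {"tx":2.75,"ty":2.26,"tz":-0.6,"claw":0},
    {"tx":2.75,"ty":2.26,"tz":-0.6,"claw":0},
    {"tx":2.75,"ty":2.26,"tz":-0.6,"claw":0},
    {"tx":2.75,"ty":2.26,"tz":-0.6,"claw":0},
    {"tx":2.75,"ty":2.26,"tz":-0.6,"claw":0},
    {"tx":2.75,"ty":2.26,"tz":-0.6,"claw":0},
    {"tx":2.75,"ty":2.26,"tz":-0.6,"claw":0},
    {"tx":2.75,"ty":2.26,"tz":-0.6,"claw":0}
  ]
}}

```text
invalid input at $.rows[0]: expected keys tx, ty, tz, ax, ay, az, claw
```

>>> {"api": "drive_tool", "payload": {
  "rows": [
    {"az":0.12,"claw":0},
    {"az":0.12,"claw":0},
    {"az":0.12,"claw":0},
    {"az":0.12,"claw":0},
    {"az":0.12,"claw":0},
    {"az":0.12,"claw":0},
    {"az":0.12,"claw":0},
    {"az":0.12,"claw":0},
    {"az":0.12,"claw":0},
    {"az":0.12,"claw":0}
  ]
}}

```text
invalid input at $.rows[0]: expected keys tx, ty, tz, ax, ay, az, claw
```

```bash
cat > st.py <<'E'
from h import *
import sys
g=np.load("g.npz");R,o=g["R"],g["o"];s=sense()
e=s["ee_rot"];p=s["tcp_pos"]
gx=np.array([R[0,0],R[1,0],0]);Rd=np.c_[np.array([-R[0,1],-R[1,1],0]),-gx,[0,0,-1]]
print("t",s["time_s"],"gauge mm",1000*((p[:2]-o)@R),"z",1000*p[2],"F gauge",s["wrist_force"][:2]@R,"w",s["gripper_width"])
print("rotvec tool->desired",cv2.Rodrigues(e.T@Rd)[0].ravel(),"q",s["joints"].round(1))
if len(sys.argv)>1:
    x,y,z=[float(v)/1000 for v in sys.argv[1:4]]
    T=np.r_[o+R@[x,y],z]; print("move cm in DESIRED frame",100*(T-p)@Rd,"now frame",100*(T-p)@e)
E
python3 st.py 38 143 120
```

```text
t 0.1 gauge mm [-429.28377191  488.18555399] z 199.47074018112903 F gauge [ 0.71426656 -0.16169372] w 1.0031171386436373
rotvec tool->desired [ 0.00157882 -0.00142318  1.41004906] q [ 87.8  22.1   0.4  -0.  -68.4 -14.8]
move cm in DESIRED frame [ 34.5185554  -46.72837719   7.94707402] now frame [51.65039284 26.57883936  8.00188137]
```

All keys are needed in each row.

>>> {"api": "drive_tool", "payload": {
  "rows": [
    {"tx":2.75,"ty":2.26,"tz":-0.6,"ax":0,"ay":0,"az":0,"claw":4},
    {"tx":2.75,"ty":2.26,"tz":-0.6,"ax":0,"ay":0,"az":0,"claw":0},
    {"tx":2.75,"ty":2.26,"tz":-0.6,"ax":0,"ay":0,"az":0,"claw":0},
    {"tx":2.75,"ty":2.26,"tz":-0.6,"ax":0,"ay":0,"az":0,"claw":0},
    {"tx":2.75,"ty":2.26,"tz":-0.6,"ax":0,"ay":0,"az":0,"claw":0},
    {"tx":2.75,"ty":2.26,"tz":-0.6,"ax":0,"ay":0,"az":0,"claw":0},
    {"tx":2.75,"ty":2.26,"tz":-0.6,"ax":0,"ay":0,"az":0,"claw":0},
    {"tx":2.75,"ty":2.26,"tz":-0.6,"ax":0,"ay":0,"az":0,"claw":0},
    {"tx":2.75,"ty":2.26,"tz":-0.6,"ax":0,"ay":0,"az":0,"claw":0},
    {"tx":2.75,"ty":2.26,"tz":-0.6,"ax":0,"ay":0,"az":0,"claw":0}
  ]
}}

```text
time_s: 0.93
tcp_pos: [0.38, 0.2993, 0.2605]
ee_rot: [[0.956, -0.292, -0.0], [-0.292, -0.956, -0.0], [-0.0, 0.0, -1.0]]
wrist_force: [0.0, 0.0, -0.1]
gripper_width: 0.323
gripper_force: 0.0
```

>>> {"api": "drive_tool", "payload": {
  "rows": [
    {"tx":0,"ty":0,"tz":0,"ax":0,"ay":0,"az":0.12,"claw":0},
    {"tx":0,"ty":0,"tz":0,"ax":0,"ay":0,"az":0.12,"claw":0},
    {"tx":0,"ty":0,"tz":0,"ax":0,"ay":0,"az":0.12,"claw":0},
    {"tx":0,"ty":0,"tz":0,"ax":0,"ay":0,"az":0.12,"claw":0},
    {"tx":0,"ty":0,"tz":0,"ax":0,"ay":0,"az":0.12,"claw":0},
    {"tx":0,"ty":0,"tz":0,"ax":0,"ay":0,"az":0.12,"claw":0},
    {"tx":0,"ty":0,"tz":0,"ax":0,"ay":0,"az":0.12,"claw":0},
    {"tx":0,"ty":0,"tz":0,"ax":0,"ay":0,"az":0.12,"claw":0},
    {"tx":0,"ty":0,"tz":0,"ax":0,"ay":0,"az":0.12,"claw":0},
    {"tx":0,"ty":0,"tz":0,"ax":0,"ay":0,"az":0.12,"claw":0}
  ]
}}

```text
time_s: 1.77
tcp_pos: [0.3794, 0.3009, 0.26]
ee_rot: [[0.068, -0.998, -0.001], [-0.998, -0.068, -0.001], [0.001, 0.001, -1.0]]
wrist_force: [-0.3, 0.5, 1.3]
gripper_width: 0.005
gripper_force: 0.0
```

```bash
python3 st.py 38 143 120
```

```text
t 1.7667 gauge mm [-194.12217368  221.38266106] z 260.00046656021283 F gauge [-0.39349843  0.44091989] w 0.004745094478106696
rotvec tool->desired [ 0.00077636 -0.00067178  0.20410661] q [ 57.7   5.8 -12.7  -0.  -71.5 -53.8]
move cm in DESIRED frame [  7.83826611 -23.21221737  14.00004666] now frame [ 12.37227209 -21.1533774   13.98957701]
```

>>> {"api": "drive_tool", "payload": {
  "rows": [
    {"tx":0,"ty":0,"tz":0,"ax":0,"ay":0,"az":0.102,"claw":0},
    {"tx":0,"ty":0,"tz":0,"ax":0,"ay":0,"az":0.102,"claw":0},
    {"tx":0.98,"ty":-2.9,"tz":1.75,"ax":0,"ay":0,"az":0,"claw":0},
    {"tx":0.98,"ty":-2.9,"tz":1.75,"ax":0,"ay":0,"az":0,"claw":0},
    {"tx":0.98,"ty":-2.9,"tz":1.75,"ax":0,"ay":0,"az":0,"claw":0},
    {"tx":0.98,"ty":-2.9,"tz":1.75,"ax":0,"ay":0,"az":0,"claw":0},
    {"tx":0.98,"ty":-2.9,"tz":1.75,"ax":0,"ay":0,"az":0,"claw":0},
    {"tx":0.98,"ty":-2.9,"tz":1.75,"ax":0,"ay":0,"az":0,"claw":0},
    {"tx":0.98,"ty":-2.9,"tz":1.75,"ax":0,"ay":0,"az":0,"claw":0},
    {"tx":0.98,"ty":-2.9,"tz":1.75,"ax":0,"ay":0,"az":0,"claw":0}
  ]
}}

```text
time_s: 2.6
tcp_pos: [0.6004, 0.1923, 0.119]
ee_rot: [[-0.13, -0.992, -0.001], [-0.992, 0.13, -0.0], [0.001, 0.001, -1.0]]
wrist_force: [0.3, 0.1, 0.4]
gripper_width: 0.005
gripper_force: 0.0
```

```bash
python3 st.py 38 143 30
python3 - <<'E'
from h import *
I,D=capture("top");J,_=capture("scene")
a=cv2.resize(I[150:240,172:308,::-1],(400,265),interpolation=cv2.INTER_CUBIC)
b=cv2.resize(J[150:250,172:308,::-1],(400,294),interpolation=cv2.INTER_CUBIC)
cv2.imwrite("pics/c2.png",np.vstack([a,b]))
E
```

```text
t 2.6 gauge mm [ 39.63827241 143.84538187] z 118.97842780600281 F gauge [0.30380794 0.1292695 ] w 0.005317793278098295
rotvec tool->desired [ 0.00094594 -0.00053993  0.00610253] q [ 32.4  26.3  -5.1  -0.  -58.7 -39.9]
move cm in DESIRED frame [0.08453819 0.16382724 8.89784278] now frame [0.07875833 0.1559086  8.89803809]
```

View pics/c2.png

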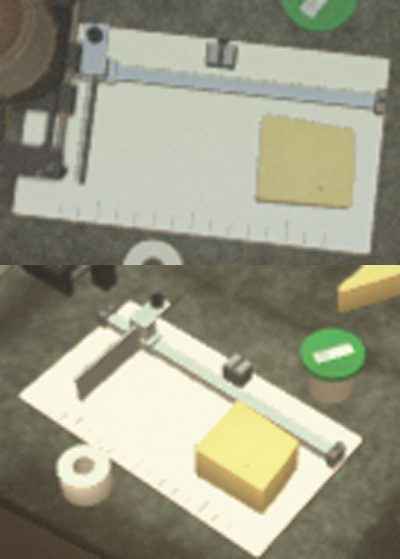

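The gripper is beside the blade on its +y side and everything is undisturbed. Next I lower it and approach.

>>> {"api": "drive_tool", "payload": {
  "rows": [
    {"tx":0,"ty":0.15,"tz":2.2,"ax":0,"ay":0,"az":0.006,"claw":0},
    {"tx":0,"ty":0,"tz":2.2,"ax":0,"ay":0,"az":0,"claw":0},
    {"tx":0,"ty":0,"tz":2.2,"ax":0,"ay":0,"az":0,"claw":0},
    {"tx":0,"ty":0,"tz":2.2,"ax":0,"ay":0,"az":0,"claw":0},
    {"tx":0,"ty":0,"tz":0,"ax":0,"ay":0,"az":0,"claw":0}
  ]
}}

```text
time_s: 3.12
tcp_pos: [0.5941, 0.1922, 0.0279]
ee_rot: [[-0.136, -0.991, -0.009], [-0.991, 0.136, -0.004], [0.005, 0.008, -1.0]]
wrist_force: [-1.3, -0.6, -1.1]
gripper_width: 0.0
gripper_force: 0.0
```

>>> {"api": "drive_tool", "payload": {
  "rows": [
    {"tx":0.3,"ty":0,"tz":0,"ax":0,"ay":0,"az":0,"claw":0},
    {"tx":0.3,"ty":0,"tz":0,"ax":0,"ay":0,"az":0,"claw":0},
    {"tx":0.3,"ty":0,"tz":0,"ax":0,"ay":0,"az":0,"claw":0},
    {"tx":0.3,"ty":0,"tz":0,"ax":0,"ay":0,"az":0,"claw":0},
    {"tx":0.3,"ty":0,"tz":0,"ax":0,"ay":0,"az":0,"claw":0},
    {"tx":0.4,"ty":0,"tz":0,"ax":0,"ay":0,"az":0,"claw":0},
    {"tx":0.4,"ty":0,"tz":0,"ax":0,"ay":0,"az":0,"claw":0},
    {"tx":0.4,"ty":0,"tz":0,"ax":0,"ay":0,"az":0,"claw":0}
  ]
}}

```text
time_s: 3.78
tcp_pos: [0.5948, 0.1666, 0.033]
ee_rot: [[-0.135, -0.991, 0.001], [-0.991, 0.135, 0.001], [-0.001, -0.001, -1.0]]
wrist_force: [0.1, 0.5, 1.7]
gripper_width: 0.008
gripper_force: 0.5
```

```bash
python3 st.py 38 22 30
```

```text
t 3.7833 gauge mm [ 37.52671409 117.62288329] z 32.96037547008337 F gauge [0.05090322 0.50502544] w 0.0077971714938690605
rotvec tool->desired [-0.00113157  0.00078682  0.00030613] q [ 30.6  30.4 -12.3   0.  -47.2 -38.4]
move cm in DESIRED frame [ 9.56228833 -0.04732859  0.29603755] now frame [ 9.56253231 -0.04407052  0.28856538]
```

>>> {"api": "drive_tool", "payload": {
  "rows": [
    {"tx":0.5,"ty":0,"tz":0.05,"ax":0,"ay":0,"az":0,"claw":0},
    {"tx":0.8,"ty":0,"tz":0.05,"ax":0,"ay":0,"az":0,"claw":0},
    {"tx":1.0,"ty":0,"tz":0.05,"ax":0,"ay":0,"az":0,"claw":0},
    {"tx":1.0,"ty":0,"tz":0.05,"ax":0,"ay":0,"az":0,"claw":0},
    {"tx":1.0,"ty":0,"tz":0.05,"ax":0,"ay":0,"az":0,"claw":0},
    {"tx":1.0,"ty":0,"tz":0,"ax":0,"ay":0,"az":0,"claw":0},
    {"tx":0.9,"ty":0,"tz":0,"ax":0,"ay":0,"az":0,"claw":0},
    {"tx":0.7,"ty":0,"tz":0,"ax":0,"ay":0,"az":0,"claw":0},
    {"tx":0.5,"ty":0,"tz":0,"ax":0,"ay":0,"az":0,"claw":0},
    {"tx":0.3,"ty":0,"tz":0,"ax":0,"ay":0,"az":0,"claw":0}
  ]
}}

```text
time_s: 4.62
tcp_pos: [0.5835, 0.0894, 0.0298]
ee_rot: [[-0.136, -0.991, -0.001], [-0.991, 0.136, -0.0], [0.0, 0.001, -1.0]]
wrist_force: [-0.2, 1.1, -0.4]
gripper_width: 0.007
gripper_force: 0.5
```

```bash
python3 st.py 38 22 30;  python3 - <<'E'
from h import *
I,D=capture("top");J,_=capture("scene")
a=cv2.resize(I[150:240,172:308,::-1],(789,522),interpolation=cv2.INTER_CUBIC)
cv2.imwrite("pics/c3.png",a)
E
```

```text
t 4.6167 gauge mm [36.82477335 39.65231565] z 29.796220249791997 F gauge [-0.32597496  1.03738395] w 0.00748713247864515
rotvec tool->desired [ 0.00078343 -0.00040924 -0.00053901] q [ 24.4  28.6 -16.4  -0.  -45.1 -32.3]
move cm in DESIRED frame [ 1.76523157 -0.11752267 -0.02037798] now frame [ 1.76517618 -0.1184584  -0.01974802]
```

View pics/c3.png

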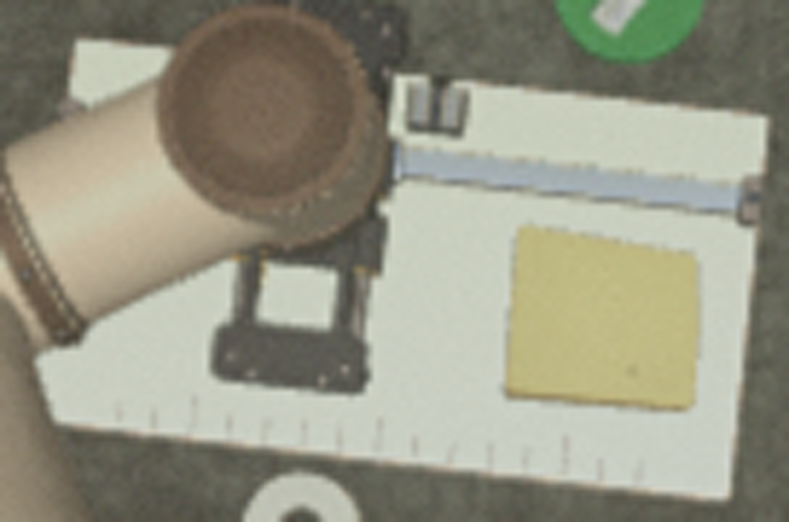

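The stop is hidden under the gripper, but the contact force of about 1 N says it is being pushed. I'll go on slowly and feel for the hump.

>>> {"api": "drive_tool", "payload": {
  "rows": [
    {"tx":0.3,"ty":0,"tz":0,"ax":0,"ay":0,"az":0,"claw":0},
    {"tx":0.3,"ty":0,"tz":0,"ax":0,"ay":0,"az":0,"claw":0},
    {"tx":0.3,"ty":0,"tz":0,"ax":0,"ay":0,"az":0,"claw":0},
    {"tx":0.3,"ty":0,"tz":0,"ax":0,"ay":0,"az":0,"claw":0},
    {"tx":0.2,"ty":0,"tz":0,"ax":0,"ay":0,"az":0,"claw":0},
    {"tx":0.2,"ty":0,"tz":0,"ax":0,"ay":0,"az":0,"claw":0}
  ]
}}

```text
time_s: 5.22
tcp_pos: [0.5815, 0.0744, 0.0298]
ee_rot: [[-0.136, -0.991, -0.0], [-0.991, 0.136, -0.0], [0.0, 0.0, -1.0]]
wrist_force: [-0.2, 1.2, 0.2]
gripper_width: 0.007
gripper_force: 0.5
```

>>> {"api": "drive_tool", "payload": {
  "rows": [
    {"tx":0.1,"ty":0,"tz":0,"ax":0,"ay":0,"az":0,"claw":0},
    {"tx":0.1,"ty":0,"tz":0,"ax":0,"ay":0,"az":0,"claw":0},
    {"tx":0.1,"ty":0,"tz":0,"ax":0,"ay":0,"az":0,"claw":0},
    {"tx":0,"ty":0,"tz":0,"ax":0,"ay":0,"az":0,"claw":0}
  ]
}}

```text
time_s: 5.55
tcp_pos: [0.5813, 0.0714, 0.03]
ee_rot: [[-0.136, -0.991, -0.0], [-0.991, 0.136, -0.0], [0.0, -0.0, -1.0]]
wrist_force: [0.3, 0.4, -0.0]
gripper_width: 0.006
gripper_force: 0.0
```

```bash
python3 st.py 38 9 30
```

```text
t 5.55 gauge mm [37.15018747 21.49860256] z 29.986165339033388 F gauge [0.25619818 0.41439423] w 0.005884877333649786
rotvec tool->desired [-1.28778350e-06 -2.23946034e-04  2.70296775e-04] q [ 22.8  28.2 -17.1   0.  -44.7 -30.6]
move cm in DESIRED frame [ 1.24986026 -0.08498125 -0.00138347] now frame [ 1.24988346e+00 -8.46434186e-02 -1.10345303e-03]
```

>>> {"api": "drive_tool", "payload": {
  "rows": [
    {"tx":0.1,"ty":0,"tz":0,"ax":0,"ay":0,"az":0,"claw":0},
    {"tx":0.1,"ty":0,"tz":0,"ax":0,"ay":0,"az":0,"claw":0},
    {"tx":0.1,"ty":0,"tz":0,"ax":0,"ay":0,"az":0,"claw":0}
  ]
}}

```text
time_s: 5.8
tcp_pos: [0.5811, 0.0689, 0.03]
ee_rot: [[-0.136, -0.991, 0.001], [-0.991, 0.136, 0.001], [-0.001, -0.0, -1.0]]
wrist_force: [-0.2, 3.7, 0.3]
gripper_width: -0.0
gripper_force: 1.8
```

>>> {"api": "drive_tool", "payload": {
  "rows": [
    {"tx":0.1,"ty":0,"tz":0,"ax":0,"ay":0,"az":0,"claw":0},
    {"tx":0.1,"ty":0,"tz":0,"ax":0,"ay":0,"az":0,"claw":0}
  ]
}}

```text
time_s: 5.97
tcp_pos: [0.5811, 0.0682, 0.0301]
ee_rot: [[-0.136, -0.991, 0.002], [-0.991, 0.136, 0.002], [-0.003, -0.001, -1.0]]
wrist_force: [-1.3, 8.6, 0.4]
gripper_width: 0.005
gripper_force: 4.3
```

>>> {"api": "drive_tool", "payload": {
  "rows": [
    {"tx":0.1,"ty":0,"tz":0,"ax":0,"ay":0,"az":0,"claw":0},
    {"tx":0.1,"ty":0,"tz":0,"ax":0,"ay":0,"az":0,"claw":0}
  ]
}}

```text
time_s: 6.13
tcp_pos: [0.581, 0.0671, 0.0301]
ee_rot: [[-0.136, -0.991, 0.002], [-0.991, 0.136, 0.003], [-0.004, -0.002, -1.0]]
wrist_force: [-1.1, 10.0, 0.1]
gripper_width: 0.008
gripper_force: 4.5
```

>>> {"api": "drive_tool", "payload": {
  "rows": [
    {"tx":0.1,"ty":0,"tz":0,"ax":0,"ay":0,"az":0,"claw":0},
    {"tx":0.1,"ty":0,"tz":0,"ax":0,"ay":0,"az":0,"claw":0}
  ]
}}

```text
time_s: 6.3
tcp_pos: [0.5805, 0.0645, 0.0301]
ee_rot: [[-0.135, -0.991, 0.001], [-0.991, 0.135, 0.002], [-0.002, -0.001, -1.0]]
wrist_force: [-1.6, 5.2, 0.1]
gripper_width: 0.005
gripper_force: 2.7
```

>>> {"api": "drive_tool", "payload": {
  "rows": [
    {"tx":0.1,"ty":0,"tz":0,"ax":0,"ay":0,"az":0,"claw":0},
    {"tx":0.1,"ty":0,"tz":0,"ax":0,"ay":0,"az":0,"claw":0}
  ]
}}

```text
time_s: 6.47
tcp_pos: [0.58, 0.0613, 0.03]
ee_rot: [[-0.135, -0.991, 0.001], [-0.991, 0.135, 0.001], [-0.001, -0.0, -1.0]]
wrist_force: [0.6, 1.8, 0.0]
gripper_width: 0.007
gripper_force: 1.0
```

>>> {"api": "drive_tool", "payload": {
  "rows": [
    {"tx":0.1,"ty":0,"tz":0,"ax":0,"ay":0,"az":0,"claw":0}
  ]
}}

```text
time_s: 6.55
tcp_pos: [0.5798, 0.0596, 0.03]
ee_rot: [[-0.135, -0.991, 0.0], [-0.991, 0.135, -0.0], [0.0, -0.0, -1.0]]
wrist_force: [-0.5, 0.2, 0.2]
gripper_width: 0.005
gripper_force: 0.0
```

>>> {"api": "drive_tool", "payload": {
  "rows": [
    {"tx":0.1,"ty":0,"tz":0,"ax":0,"ay":0,"az":0,"claw":0}
  ]
}}

```text
time_s: 6.63
tcp_pos: [0.5795, 0.0581, 0.03]
ee_rot: [[-0.135, -0.991, -0.0], [-0.991, 0.135, -0.001], [0.001, 0.0, -1.0]]
wrist_force: [0.2, 0.2, -0.3]
gripper_width: 0.008
gripper_force: 0.0
```

>>> {"api": "drive_tool", "payload": {
  "rows": [
    {"tx":0,"ty":0,"tz":0,"ax":0,"ay":0,"az":0,"claw":0}
  ]
}}

```text
time_s: 6.72
tcp_pos: [0.5794, 0.0579, 0.0299]
ee_rot: [[-0.136, -0.991, -0.001], [-0.991, 0.136, -0.001], [0.001, 0.0, -1.0]]
wrist_force: [-0.9, 0.0, -0.9]
gripper_width: 0.004
gripper_force: 0.0
```

```bash
python3 st.py 38 3 30
```

```text
t 6.7167 gauge mm [37.03690471  7.88670685] z 29.909781672522293 F gauge [-0.89400339 -0.10002182] w 0.00387841702117249
rotvec tool->desired [ 0.00047636 -0.00078367 -0.00013118] q [ 21.7  28.  -17.6   0.  -44.5 -29.5]
move cm in DESIRED frame [ 0.48867069 -0.09630953 -0.00902183] now frame [ 0.48866498 -0.09636942 -0.00868477]
```

Force rose to 10 N, then dropped to zero at TCP y≈9, so the pin should have dropped in. I'll back off, lift and cross over to the far side of the cheese.

>>> {"api": "drive_tool", "payload": {
  "rows": [
    {"tx":-0.8,"ty":0,"tz":0,"ax":0,"ay":0,"az":0,"claw":0},
    {"tx":0,"ty":0,"tz":-2.5,"ax":0,"ay":0,"az":0,"claw":0},
    {"tx":0,"ty":0,"tz":-2.5,"ax":0,"ay":0,"az":0,"claw":0},
    {"tx":0,"ty":0,"tz":-3,"ax":0,"ay":0,"az":0,"claw":0},
    {"tx":0,"ty":0,"tz":-3,"ax":0,"ay":0,"az":0,"claw":0},
    {"tx":3.3,"ty":0.7,"tz":0,"ax":0,"ay":0,"az":0,"claw":3.5},
    {"tx":3.3,"ty":0.8,"tz":0,"ax":0,"ay":0,"az":0,"claw":3.5},
    {"tx":3.3,"ty":0.8,"tz":0,"ax":0,"ay":0,"az":0,"claw":3.5},
    {"tx":3.3,"ty":0.8,"tz":0,"ax":0,"ay":0,"az":0,"claw":3.5},
    {"tx":3.3,"ty":0.8,"tz":0,"ax":0,"ay":0,"az":0,"claw":3.5}
  ]
}}

```text
time_s: 7.55
tcp_pos: [0.519, -0.0926, 0.1402]
ee_rot: [[-0.135, -0.991, 0.0], [-0.991, 0.135, -0.0], [0.0, -0.0, -1.0]]
wrist_force: [0.6, -0.7, 0.3]
gripper_width: 0.298
gripper_force: 0.0
```

>>> {"api": "drive_tool", "payload": {
  "rows": [
    {"tx":3.0,"ty":0,"tz":0,"ax":0,"ay":0,"az":0,"claw":3.5},
    {"tx":0,"ty":0,"tz":0,"ax":0,"ay":0,"az":0,"claw":3.5}
  ]
}}

```text
time_s: 7.72
tcp_pos: [0.5142, -0.1247, 0.1401]
ee_rot: [[-0.14, -0.99, -0.001], [-0.99, 0.14, -0.001], [0.001, 0.001, -1.0]]
wrist_force: [0.5, 0.4, -0.2]
gripper_width: 0.384
gripper_force: 0.0
```

```bash
python3 st.py -2 -181 30;  python3 - <<'E'
from h import *
I,D=capture("top");J,_=capture("scene")
a=cv2.resize(I[150:240,172:308,::-1],(453,300),interpolation=cv2.INTER_CUBIC)
b=cv2.resize(J[150:250,172:308,::-1],(453,300),interpolation=cv2.INTER_CUBIC)
cv2.imwrite("pics/c4.png",np.vstack([a,b]))
E
```

```text
t 7.7167 gauge mm [  -2.75332829 -181.96461744] z 140.14451719086136 F gauge [0.45039986 0.42713229] w 0.3835596182306635
rotvec tool->desired [ 0.00055532 -0.00079547 -0.00432965] q [  4.   15.9 -18.1   0.  -56.1 -12. ]
move cm in DESIRED frame [-0.09646174 -0.07533283 11.01445172] now frame [-0.10556179 -0.08101197 11.01432796]
```

View pics/c4.png

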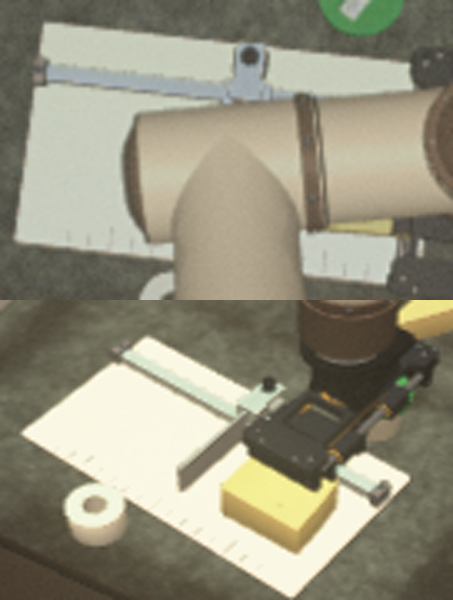

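The stop now covers the index block, with the knob at (249,56) in the top crop, and the cheese is untouched. I'll check the knob's gauge y.

```bash
cat > knob.py <<'E'
from h import *
g=np.load("g.npz");R,o=g["R"],g["o"]
for n,box in(("top",(237,255,157,175)),("scene",(244,262,168,188))):
    I,_=capture(n);x0,x1,y0,y1=box;v=I[y0:y1,x0:x1].max(2).astype(float)
    w=(v<60).astype(np.uint8);k,l,s,c=cv2.connectedComponentsWithStats(w)
    j=1+np.argmax(s[1:,4]);uv=c[j]+[x0,y0];print(n,uv,s[j],1000*((on(n,[uv],.075)[0,:2]-o)@R))
z=np.load("top0.npz")["I"];v=z[157:167,198:210].max(2)
k,l,s,c=cv2.connectedComponentsWithStats((v<60).astype(np.uint8));j=1+np.argmax(s[1:,4]);print(s[j],1000*((on("top",[c[j]+[198,157]],.075)[0,:2]-o)@R))
print("notch",z[162:176,240:255].max(2))
E
python3 knob.py
```

```text
Traceback (most recent call last):
  File "knob.py", line 6, in <module>
    j=1+np.argmax(s[1:,4]);uv=c[j]+[x0,y0];print(n,uv,s[j],1000*((on(n,[uv],.075)[0,:2]-o)@R))
        ~~~~~~~~~^^^^^^^^^
ValueError: attempt to get argmax of an empty sequence
```

```bash
sed -i 's/<60/<85/g' knob.py; python3 knob.py
```

```text
top [246.6 166.4] [ 8  8  4  4 15] [103.14616971 -11.49620592]
scene [258.8  185.24] [11 14  7  6 25] [ 90.16522903 -56.88653927]
[ 4  3  5  4 15] [103.74146436 117.95045104]
notch [[120 111 107 109 117 114 103 101 103 104 106 112 108 105  95]
 [198 198 191 192 188 163 101  78  81  89 106 117 122 118 112]
 [209 207 173 178 177 170 105  77  74 119 181 189 191 189 167]
 [206 206 145 148 159 158 119  97 110 143 164 166 168 202 202]
 [208 205 136 139 153 155 112  97 134 151 153 144 135 201 206]
 [205 204 136 145 158 149 110  99 145 153 153 131 127 203 209]
 [209 205 134 147 153 146 102  87 145 154 152 123 142 203 207]
 [207 184 131 151 154 147  95  96 142 156 149 120 146 203 209]
 [206 181 138 144 153 146  97 103 148 154 148 115 163 205 207]
 [207 182 114 101 118 118  94 102 135 142 144 114 174 206 205]
 [208 200 141 120 105 106  94  95 105 101  98 111 197 209 205]
 [206 208 201 202 199 197 176 173 168 147 121 145 203 207 207]
 [209 208 205 207 207 209 203 202 206 200 200 202 209 208 206]
 [185 186 185 174 179 192 193 184 204 209 205 205 207 205 205]]
```

The knob is at gauge y −11.5 and the notch at −11.6, so the pin is seated. Now I lower behind the cheese.

>>> {"api": "drive_tool", "payload": {
  "rows": [
    {"tx":0,"ty":0,"tz":2.7,"ax":0,"ay":0,"az":-0.004,"claw":3.5},
    {"tx":0,"ty":0,"tz":2.7,"ax":0,"ay":0,"az":0,"claw":3.5},
    {"tx":0,"ty":0,"tz":2.7,"ax":0,"ay":0,"az":0,"claw":3.5},
    {"tx":0,"ty":0,"tz":2.7,"ax":0,"ay":0,"az":0,"claw":3.5},
    {"tx":0,"ty":0,"tz":0,"ax":0,"ay":0,"az":0,"claw":3.5}
  ]
}}

```text
time_s: 8.38
tcp_pos: [0.5117, -0.12, 0.0271]
ee_rot: [[-0.131, -0.991, -0.011], [-0.991, 0.131, 0.0], [0.001, 0.011, -1.0]]
wrist_force: [-1.4, -0.6, -0.8]
gripper_width: 0.402
gripper_force: 0.0
```

>>> {"api": "drive_tool", "payload": {
  "rows": [
    {"tx":-0.3,"ty":0,"tz":0,"ax":0,"ay":0,"az":0,"claw":3.5},
    {"tx":-0.3,"ty":0,"tz":0,"ax":0,"ay":0,"az":0,"claw":3.5},
    {"tx":-0.3,"ty":0,"tz":0,"ax":0,"ay":0,"az":0,"claw":3.5},
    {"tx":-0.3,"ty":0,"tz":0,"ax":0,"ay":0,"az":0,"claw":3.5},
    {"tx":-0.3,"ty":0,"tz":0,"ax":0,"ay":0,"az":0,"claw":3.5},
    {"tx":-0.3,"ty":0,"tz":0,"ax":0,"ay":0,"az":0,"claw":3.5}
  ]
}}

```text
time_s: 8.88
tcp_pos: [0.5181, -0.1034, 0.033]
ee_rot: [[-0.131, -0.991, 0.001], [-0.991, 0.131, -0.0], [0.0, -0.001, -1.0]]
wrist_force: [-1.8, -3.6, 3.1]
gripper_width: 0.402
gripper_force: 2.0
```

```bash
python3 st.py -2 -119 32
```

```text
t 8.8833 gauge mm [  -1.78462083 -160.28114315] z 33.0447600818185 F gauge [-1.33443727 -3.82529583] w 0.40151434521060675
rotvec tool->desired [-0.00095013 -0.00026532  0.00455276] q [  6.3  23.5 -25.3   0.  -41.2 -13.9]
move cm in DESIRED frame [-4.12811432  0.02153792  0.10447601] now frame [-4.12819739e+00  2.84211910e-03  1.03369125e-01]
```

>>> {"api": "drive_tool", "payload": {
  "rows": [
    {"tx":-0.3,"ty":0,"tz":0.05,"ax":0,"ay":0,"az":0.004,"claw":3.5},
    {"tx":-0.3,"ty":0,"tz":0.05,"ax":0,"ay":0,"az":0,"claw":3.5},
    {"tx":-0.3,"ty":0,"tz":0,"ax":0,"ay":0,"az":0,"claw":3.5},
    {"tx":-0.3,"ty":0,"tz":0,"ax":0,"ay":0,"az":0,"claw":3.5},
    {"tx":-0.3,"ty":0,"tz":0,"ax":0,"ay":0,"az":0,"claw":3.5},
    {"tx":-0.3,"ty":0,"tz":0,"ax":0,"ay":0,"az":0,"claw":3.5},
    {"tx":-0.3,"ty":0,"tz":0,"ax":0,"ay":0,"az":0,"claw":3.5},
    {"tx":-0.3,"ty":0,"tz":0,"ax":0,"ay":0,"az":0,"claw":3.5}
  ]
}}

```text
time_s: 9.55
tcp_pos: [0.5213, -0.0793, 0.031]
ee_rot: [[-0.136, -0.991, 0.0], [-0.991, 0.136, -0.0], [0.0, -0.0, -1.0]]
wrist_force: [-0.3, -4.3, 3.9]
gripper_width: 0.4
gripper_force: 2.0
```

>>> {"api": "drive_tool", "payload": {
  "rows": [
    {"tx":-0.2,"ty":0,"tz":0,"ax":0,"ay":0,"az":0,"claw":3.5},
    {"tx":-0.2,"ty":0,"tz":0,"ax":0,"ay":0,"az":0,"claw":3.5},
    {"tx":-0.2,"ty":0,"tz":0,"ax":0,"ay":0,"az":0,"claw":3.5},
    {"tx":-0.1,"ty":0,"tz":0,"ax":0,"ay":0,"az":0,"claw":3.5}
  ]
}}

```text
time_s: 9.88
tcp_pos: [0.5221, -0.0725, 0.031]
ee_rot: [[-0.135, -0.991, -0.0], [-0.991, 0.135, -0.0], [0.0, 0.0, -1.0]]
wrist_force: [-1.1, -3.3, 2.8]
gripper_width: 0.403
gripper_force: 2.0
```

```bash
python3 st.py -2 -119 31
```

```text
t 9.8833 gauge mm [  -1.96661131 -129.07048786] z 30.951735205475487 F gauge [-0.59837696 -3.44575991] w 0.4032885691460005
rotvec tool->desired [ 8.78169364e-05 -3.82950239e-05  3.72596683e-04] q [  9.7  23.6 -25.5   0.  -40.9 -17.5]
move cm in DESIRED frame [-1.00704879  0.00333887 -0.00482648] now frame [-1.00704977  0.00296407 -0.00486477]
```

>>> {"api": "drive_tool", "payload": {
  "rows": [
    {"tx":-0.1,"ty":0,"tz":-0.05,"ax":0,"ay":0,"az":0,"claw":3.5},
    {"tx":-0.1,"ty":0,"tz":-0.03,"ax":0,"ay":0,"az":0,"claw":3.5},
    {"tx":-0.1,"ty":0,"tz":0,"ax":0,"ay":0,"az":0,"claw":3.5},
    {"tx":-0.1,"ty":0,"tz":0,"ax":0,"ay":0,"az":0,"claw":3.5},
    {"tx":-0.1,"ty":0,"tz":0,"ax":0,"ay":0,"az":0,"claw":3.5}
  ]
}}

```text
time_s: 10.3
tcp_pos: [0.5225, -0.0675, 0.0314]
ee_rot: [[-0.136, -0.991, -0.001], [-0.991, 0.136, 0.0], [0.0, 0.001, -1.0]]
wrist_force: [-0.4, -1.3, -0.7]
gripper_width: 0.399
gripper_force: 0.8
```

```bash
python3 st.py -2 -119 31;  python3 - <<'E'
from h import *
I,D=capture("top");J,_=capture("scene")
a=cv2.resize(I[150:240,172:308,::-1],(453,300),interpolation=cv2.INTER_CUBIC)
b=cv2.resize(J[165:237,190:299,::-1],(453,300),interpolation=cv2.INTER_CUBIC)
cv2.imwrite("pics/c5.png",np.vstack([a,b]))
E
```

```text
t 10.3 gauge mm [  -2.31490236 -124.13285455] z 31.37616418486211 F gauge [-0.24359571 -1.32311948] w 0.3994918339225084
rotvec tool->desired [ 9.19190275e-04 -1.67566308e-05  1.54846657e-04] q [ 10.3  23.6 -25.5  -0.  -41.  -18.1]
move cm in DESIRED frame [-0.51328545 -0.03149024  0.03761642] now frame [-0.5132812  -0.03160428  0.03757882]
```

View pics/c5.png

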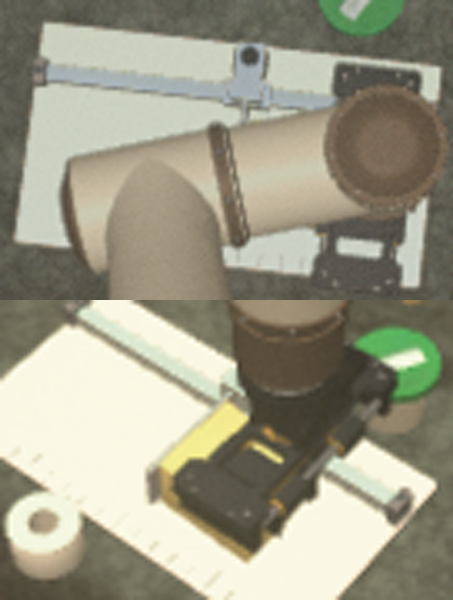

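The scene view shows the cheese just short of the blade at about (160,475) in the lower crop, and the stop is still in place. I'll continue in fine steps.

>>> {"api": "drive_tool", "payload": {
  "rows": [
    {"tx":-0.1,"ty":0,"tz":0,"ax":0,"ay":0,"az":0,"claw":3.5},
    {"tx":-0.1,"ty":0,"tz":0,"ax":0,"ay":0,"az":0,"claw":3.5}
  ]
}}

```text
time_s: 10.57
tcp_pos: [0.523, -0.0658, 0.0317]
ee_rot: [[-0.136, -0.991, -0.0], [-0.991, 0.136, -0.0], [0.0, 0.0, -1.0]]
wrist_force: [-0.7, -2.4, -0.5]
gripper_width: 0.402
gripper_force: 1.3
```

>>> {"api": "drive_tool", "payload": {
  "rows": [
    {"tx":-0.1,"ty":0,"tz":0,"ax":0,"ay":0,"az":0,"claw":3.5}
  ]
}}

```text
time_s: 10.65
tcp_pos: [0.5231, -0.0649, 0.0318]
ee_rot: [[-0.135, -0.991, -0.0], [-0.991, 0.135, -0.0], [0.0, 0.0, -1.0]]
wrist_force: [-0.2, -3.2, 0.4]
gripper_width: 0.4
gripper_force: 1.8
```

>>> {"api": "drive_tool", "payload": {
  "rows": [
    {"tx":-0.05,"ty":0,"tz":0,"ax":0,"ay":0,"az":0,"claw":3.5}
  ]
}}

```text
time_s: 10.73
tcp_pos: [0.5233, -0.0646, 0.0319]
ee_rot: [[-0.135, -0.991, -0.0], [-0.991, 0.135, -0.001], [0.001, 0.0, -1.0]]
wrist_force: [-0.7, -4.8, 1.0]
gripper_width: 0.405
gripper_force: 2.4
```

>>> {"api": "drive_tool", "payload": {
  "rows": [
    {"tx":-0.05,"ty":0,"tz":0,"ax":0,"ay":0,"az":0,"claw":3.5}
  ]
}}

```text
time_s: 10.82
tcp_pos: [0.5234, -0.0643, 0.032]
ee_rot: [[-0.135, -0.991, -0.0], [-0.991, 0.135, -0.001], [0.001, 0.0, -1.0]]
wrist_force: [-0.3, -4.9, 1.5]
gripper_width: 0.404
gripper_force: 3.0
```

>>> {"api": "drive_tool", "payload": {
  "rows": [
    {"tx":0,"ty":0,"tz":0,"ax":0,"ay":0,"az":0,"claw":3.5}
  ]
}}

```text
time_s: 10.9
tcp_pos: [0.5234, -0.0643, 0.032]
ee_rot: [[-0.135, -0.991, -0.0], [-0.991, 0.135, -0.001], [0.001, -0.0, -1.0]]
wrist_force: [-0.1, -5.5, 0.1]
gripper_width: 0.405
gripper_force: 2.5
```

```bash
python3 st.py -2 -119 31; sed -n '1,6p' knob.py > k2.py; python3 k2.py
```

```text
t 10.9 gauge mm [  -1.83850772 -120.79325506] z 32.0152698165677 F gauge [ 0.61641141 -5.42297373] w 0.4045664691114641
rotvec tool->desired [-1.71412527e-05 -8.04079780e-04  6.76740502e-04] q [ 10.7  23.5 -25.4   0.1 -41.1 -18.5]
move cm in DESIRED frame [-0.17932551  0.01614923  0.10152698] now frame [-0.17941797  0.01602958  0.10138248]
top [246.35714286 166.21428571] [ 8  7  4  5 14] [103.6266901  -10.70782678]
scene [251.34375 185.34375] [ 3 13 15  7 32] [ 73.71920045 -36.35319184]
```

>>> {"api": "drive_tool", "payload": {
  "rows": [
    {"tx":-0.05,"ty":0,"tz":0,"ax":0,"ay":0,"az":0,"claw":3.5},
    {"tx":0,"ty":0,"tz":0,"ax":0,"ay":0,"az":0,"claw":3.5}
  ]
}}

```text
time_s: 11.17
tcp_pos: [0.5234, -0.064, 0.0321]
ee_rot: [[-0.135, -0.991, -0.0], [-0.991, 0.135, -0.001], [0.001, 0.0, -1.0]]
wrist_force: [-0.8, -6.2, 1.1]
gripper_width: 0.4
gripper_force: 3.2
```

```bash
python3 st.py
python3 - <<'E'
from h import *
J,_=capture("scene")
cv2.imwrite("pics/c6.png",cv2.resize(J[170:240,200:280,::-1],(640,560),interpolation=cv2.INTER_CUBIC))
E
```

```text
t 11.1667 gauge mm [  -1.82023682 -120.54679853] z 32.07520809055052 F gauge [ 0.08580861 -6.25655021] w 0.40031341189772446
rotvec tool->desired [ 4.36417657e-05 -1.09711168e-03  7.15007670e-04] q [ 10.7  23.5 -25.4   0.1 -41.1 -18.5]
```

View pics/c6.png

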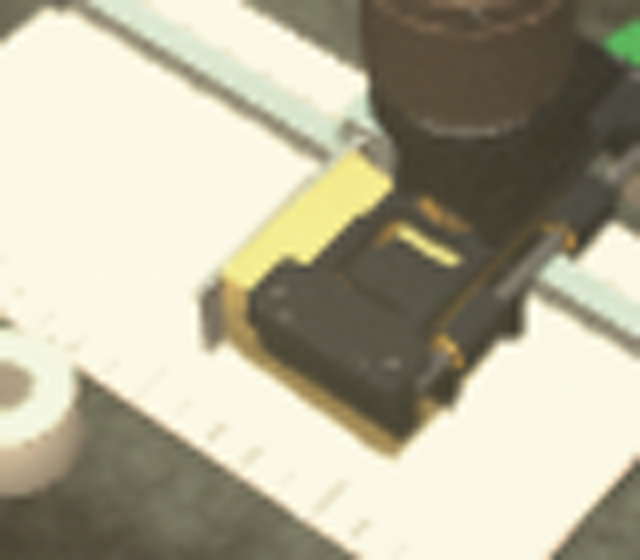

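The cheese's front edge lies along the blade at about (225,285). I'll withdraw, lift and move away to check.

>>> {"api": "drive_tool", "payload": {
  "rows": [
    {"tx":0.1,"ty":0,"tz":0,"ax":0,"ay":0,"az":0,"claw":3.5},
    {"tx":0.1,"ty":0,"tz":0,"ax":0,"ay":0,"az":0,"claw":3.5},
    {"tx":0.3,"ty":0,"tz":0,"ax":0,"ay":0,"az":0,"claw":3.5},
    {"tx":1.0,"ty":0,"tz":0,"ax":0,"ay":0,"az":0,"claw":3.5},
    {"tx":1.5,"ty":0,"tz":0,"ax":0,"ay":0,"az":0,"claw":3.5},
    {"tx":0,"ty":0,"tz":-3,"ax":0,"ay":0,"az":0,"claw":3.5},
    {"tx":0,"ty":0,"tz":-3,"ax":0,"ay":0,"az":0,"claw":3.5},
    {"tx":0,"ty":0,"tz":-3.5,"ax":0,"ay":0,"az":0,"claw":3.5},
    {"tx":0,"ty":0,"tz":-3.5,"ax":0,"ay":0,"az":0,"claw":3.5}
  ]
}}

```text
time_s: 11.97
tcp_pos: [0.5189, -0.0934, 0.163]
ee_rot: [[-0.136, -0.991, -0.001], [-0.991, 0.136, 0.0], [-0.0, 0.001, -1.0]]
wrist_force: [0.9, 0.3, 0.4]
gripper_width: 0.402
gripper_force: 0.0
```

>>> {"api": "drive_tool", "payload": {
  "rows": [
    {"tx":3.5,"ty":1,"tz":0,"ax":0,"ay":0,"az":0,"claw":3.5},
    {"tx":3.5,"ty":1,"tz":0,"ax":0,"ay":0,"az":0,"claw":3.5},
    {"tx":3.5,"ty":1,"tz":0,"ax":0,"ay":0,"az":0,"claw":3.5},
    {"tx":3.5,"ty":1,"tz":0,"ax":0,"ay":0,"az":0,"claw":3.5},
    {"tx":3.5,"ty":1,"tz":0,"ax":0,"ay":0,"az":0,"claw":3.5},
    {"tx":3.0,"ty":1,"tz":0,"ax":0,"ay":0,"az":0,"claw":3.5},
    {"tx":0,"ty":0,"tz":0,"ax":0,"ay":0,"az":0,"claw":3.5}
  ]
}}

```text
time_s: 12.55
tcp_pos: [0.4297, -0.2916, 0.1617]
ee_rot: [[-0.141, -0.99, -0.0], [-0.99, 0.141, -0.0], [0.0, 0.0, -1.0]]
wrist_force: [0.7, -0.1, -0.2]
gripper_width: 0.4
gripper_force: 0.0
```

```bash
python3 k2.py|head -1
python3 - <<'E'
from h import *
g=np.load("g.npz");R,o=g["R"],g["o"]
I,D=capture("top")
hsv=cv2.cvtColor(I,cv2.COLOR_RGB2HSV);ch=np.zeros((384,512),np.uint8)
b=(slice(150,240),slice(172,308));h=hsv[b];ch[b]=(h[...,1]>70)&(h[...,0]<35)&(h[...,2]>120)
cn=max(cv2.findContours(ch,0,2)[0],key=cv2.contourArea)
X=1000*((on("top",cn[:,0].astype(float),.069)[:,:2]-o)@R);print("cheese",cv2.minAreaRect(X.astype(np.float32)),X.min(0),X.max(0))
cv2.imwrite("pics/c7.png",cv2.resize(I[150:240,172:308,::-1],(789,522),interpolation=cv2.INTER_CUBIC))
E
```

```text
top [246.38461538 166.38461538] [ 8  8  4  4 13] [103.12133399 -10.84854402]
cheese ((0.7875900268554688, -62.559349060058594), (96.20311737060547, 85.81309509277344), 86.89080810546875) [ -43.62828478 -109.65891516] [ 45.78996443 -14.1229582 ]
```

View pics/c7.png

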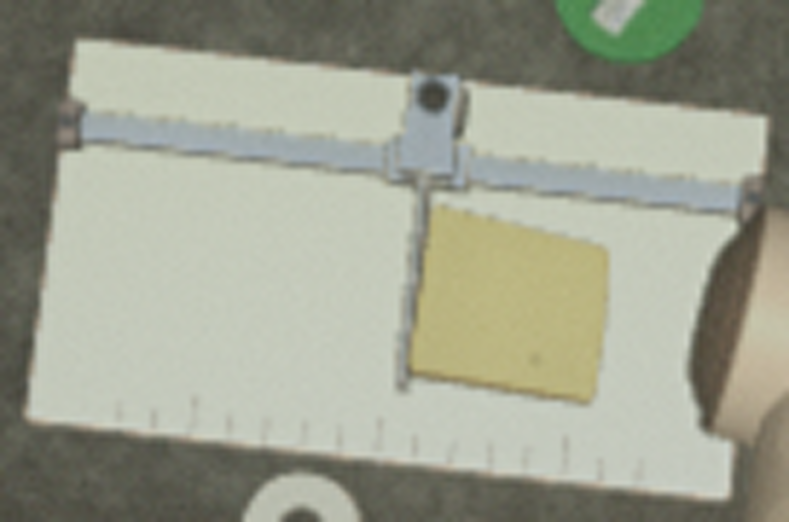

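The cheese's face lies flush along the blade from (432,205) to (412,372), centred 51–52 mm from it. The knob at (433,95) is still at the notch and the other things have not moved.

```bash
python3 -c "
from station import finish_job
print(finish_job())"
```

```text
the job is handed in; nothing more can be done
None
```

I pushed the stop into the notch, then pushed the cheese flush and square against the blade with the stop still seated, and handed the job in at about 12.6 s. The verdict was not shown; the last camera check put the pin within about 1 mm of the notch middle.

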